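# Set the speed dial one click over and press start

## Task

On the sander's speed controller, turn the big knurled dial with a fingertip, by friction, one click over to the detent where its pointer line points at the large brass stud, and let it click in. Then press the start button fully in with a fingertip and let it come back out. Do not press start before the dial is set, and leave the things lying round the controller where they are.

Things in the scene. Friction and masses are not known exactly. Their poses are not given: they have to be found in the camera images.
- speed_box: speed controller: flat grey box with aluminium face plate, 170 (x) x 250 (y) x 52 mm high, fixed on the bench; place and yaw vary. Origin at the centre of its underside; z up; its -x side (with slots) is nearer the robot. On its face: the dial (left, axis at x -25, y +45 mm), the start button (right, x -25, y -85 mm) and, beyond the dial, two brass studs
- dial_top (a point): centre of the dial's flat top, on its upright turning axis, 78 mm above the bench; x along the pointer line. The dial is a black knurled wheel, 96 mm diameter, 20 mm high, too wide to pinch. Sprung: pressed on top it yields 4 mm, from about 3.5 N up to 9.5 N, then is rigid. Turn it with a fingertip pressed on its top well off the axis and drawn round the axis
- dial_aim (a point): point on the pointer line (aluminium line on the dial's top, from 10 to 46 mm off the axis) extended to 67 mm from the axis, at the height of the dial's top (78 mm): it turns with the dial and lies straight over a stud when the dial is set to that stud
- dial (a joint): angle of the dial, rad, growing anticlockwise seen from above; 0 (start): pointer along the box's +x, midway between the studs. Detents every 40 degrees (0.698 rad), two each side of 0; past half-way it snaps into the next detent by itself when let go. Turning it takes up to about 0.06 N m. End stops at -1.5 and 1.5
- large_stud_mark (a point): centre of the top of the large brass stud, round, 22 mm diameter, 22 mm high, fixed in the face plate 67 mm from the dial's axis, 40 degrees to one side of the box's +x direction (left or right: it varies). Its top is 74 mm above the bench. It marks the wanted speed
- small_stud_mark (a point): centre of the top of the small brass stud, round, 10 mm diameter, 22 mm high, 40 degrees to the other side; it marks another speed
- start_top (a point): centre of the top of the start button: grey round cap of 32 mm diameter in a black ring of 48 mm diameter, top 74 mm above the bench when out. It moves with the cap
- start (a joint): how far the start button is pressed in, m: 0 out, 0.006 fully in; sprung, 1.5 N at the start of travel and 5 N fully in
- sanding_block_mid (a point): centre of the loose cork sanding block (63 x 111 x 36 mm) on the bench in front of the box; bystander
- tape_measure_mid (a point): middle of the loose pocket tape measure (36 x 82 x 66 mm) standing on the bench to the right of the box; bystander
- turned_foot_mid (a point): middle of the loose turned wooden foot (50 mm diameter, 86 mm high) standing on the bench beyond the box; bystander

How it is judged:
By the outcome, as a careful person would: the job done as asked, in the order asked, and still so for the second after the job is handed in, with the robot touching nothing.
It also fails if it takes over 48 s, if anything falls off the work surface, if the arm or the gripper's body presses on something with over 40 N, if the wrist force passes 120 N, or if a joint passes its speed limit or range.

## Robot

A 6-joint arm with a two-finger parallel gripper is mounted at the origin on the work surface; the furniture and walls round the work are solid. World frame = base frame: x ahead of the robot, y to its left, z up, the work surface at z = 0. Lengths are in m, angles in degrees, forces in N, time in s.
With the tool pointing down it reaches from about 0.3 to 0.875 m from the base axis. Payload 4.2 kg.
Tool frame: the origin (TCP) lies at the very end of the fingers, on their centre line; the grasp point (between the pads) lies 19 mm behind it; x points along the fingers, y is the direction in which the jaws open and shut, and the axes are right-handed (so a half turn about x gives the same grasp; the last joint's range is limited). The gripper opens to 85 mm and grips with 20 to 120 N. Pads are 22 mm wide; open, the fingers measure 114 mm over their backs; the gripper's body (76 mm by 85 mm) begins 54 mm behind the grasp point. The pads swing forward as they close: fully open they stand 13 mm farther back than shut.
Start: joints at [67.781, 18.312, 89.639, -0, 72.044, -1.146], TCP at [0.207, 0.537, 0.231] pointing down, gripper open.
Joint ranges: [-177.97, 177.97], [-48.28, 115.42], [12.27, 149.76], [-77.06, 257.06], [2.81, 150.46], [-146.56, 146.56]. Speed limits (degrees/s): [147.25, 147.25, 180, 180, 180, 180].

## Interface

Orientations are given as [roll, pitch, yaw] about the fixed x, y, z axes, in that order (R = Rz(yaw) Ry(pitch) Rx(roll)).
In Python, from plant import env gives the robot as it stands.
- The arm moves only by the shell command python3 -m pendant 'ROWS' [OPENING]. ROWS is a JSON object of lists of equal length, an entry for each row: "offset": the shift along the tool's x, y, z in mm, a list of three; "delta_rot": the turn, a rotation vector about the tool's x, y, z in rad, a list of three. A call has 1 to 12 rows; each row is the pose to reach, as a shift and turn from the pose commanded when the call began, along the tool's axes at that moment; what a row does not reach only later rows make up. A row lasts 1/12 s, in which the tool goes at most 41.7 mm and 7.16 degrees, less where a joint would pass 70% of its speed; a pose out of reach is approached as far as the arm can. A call with a gripper value outside its range is refused whole. OPENING is the closure, from 0 (fully open) to 1 (shut), set as the call begins (- or left out, the last holds). The fingers move at their own pace and stop on an object; the grip force is fixed at half the most. Time passes only in rows, so rows that repeat a pose let the fingers close. It gives the time, the measured TCP pose, the force and the opening at its end, in the units of the state.
- env.observe(): the state, without advancing time (a new reading comes with each control period).
- env.camera(name): name is "side" or "top"; returns (picture, depth): 420x560x3 uint8, blue, green, red; 420x560 float32, m along the optical axis (not along the pixel's ray), 0 where there is no reading.
- env.camera_model(name): a dict with "camera_matrix" (3x3 intrinsics, pixels), "position" and "orientation" of the camera in the world. Camera axes: x right, y up, looking along -z (the intrinsics and any distortion apply to the point x, -y, -z); pixel columns grow to the right and rows downward; lengths in m; the calibration is good to about 2 mm. A picture is of the moment at which its call begins. camera_model takes no time and is no camera call.
- env.finish_job(): hands the job in, once; it reports no verdict.
The state is a dict: "clock": time; "joint_pos": joint angles; "dq": joint speeds; "joint_efforts": joint torques, N m; "tool_pos": TCP position; "eef_rot": TCP orientation; "ft_force": force on the tool from outside, world axes, zero at the start; "moment": the same for the moment, N m; "gripper_width": finger opening in m.
Only numpy, scipy, OpenCV 4.12 (cv2) and the standard library are available. Lean on these libraries where they do the work, as an engineer would, in place of code of your own. Each camera call takes 0.05 s, during which the arm holds its last target.

## Working session

There is one attempt and no reset: what is moved stays moved. The work goes in short steps, Python scripts to look and compute and a shell command to move; the robot and the scene stay as the last step left them, time stands still between calls to the robot, and variables do not carry over. Pictures are saved under pics/ and viewed, and the job is handed in when it is done.

```bash
ls; mkdir -p pics; python3 - <<'E'
from plant import env
import cv2, numpy as np
for n in ("top","side"):
    p,d=env.camera(n); cv2.imwrite(f"pics/{n}0.png",p); np.save(f"pics/{n}0.npy",d)
    m=env.camera_model(n); print(n,m)
print(env.observe())
E
```

```text
pics
top {'camera_matrix': array([[423.13435172,   0.        , 283.60916122],
       [  0.        , 423.13435172, 211.36772788],
       [  0.        ,   0.        ,   1.        ]]), 'position': array([0.44679432, 0.00628307, 0.98251395]), 'orientation': array([  7.44478385,  -0.24642441, -89.80047575])}
side {'camera_matrix': array([[487.66395398,   0.        , 280.33148756],
       [  0.        , 487.66395398, 209.92962762],
       [  0.        ,   0.        ,   1.        ]]), 'position': array([0.49948091, 0.74429274, 0.51096149]), 'orientation': array([  60.30967443,   -0.57252663, -175.31019837])}
{'clock': 0.1, 'joint_pos': array([ 6.77804718e+01,  1.83467554e+01,  8.96993419e+01, -5.41456869e-04,
        7.20434493e+01, -1.14529754e+00]), 'dq': array([-0.10518693, -0.08175225, -0.08603625,  0.0356749 , -0.00348979,
        0.06929329]), 'joint_efforts': array([ 7.22623463e-04, -4.16405725e+01, -2.34702748e+01,  1.01622684e-04,
        4.89613463e-03,  3.40147699e-05]), 'tool_pos': array([0.20659305, 0.53615115, 0.23057909]), 'eef_rot': array([ -90.81589622,   89.9104519 , -111.88995958]), 'ft_force': array([ 0.2640681 , -0.80469266,  0.2432775 ]), 'moment': array([-0.0094552 , -0.02500369, -0.02501433]), 'gripper_width': 0.08509804589266876}
```

View pics/top0.png

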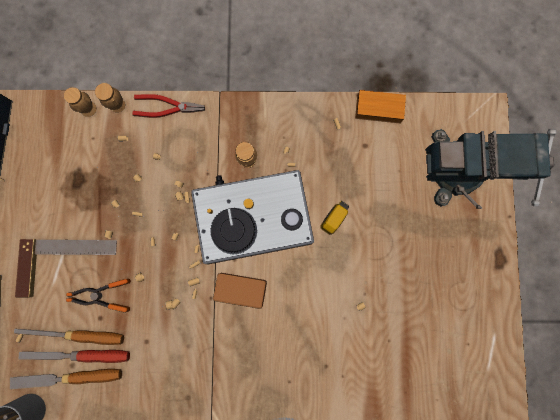

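View pics/side0.png

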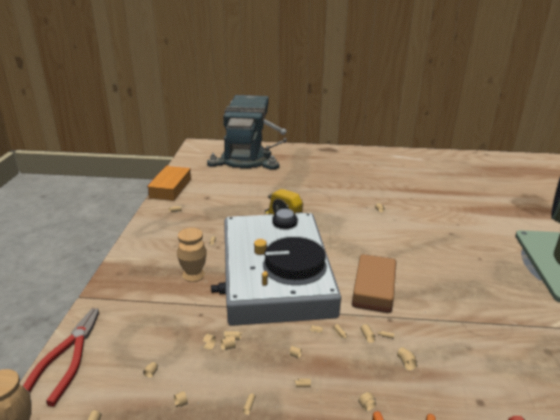

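Top view: box centred at about (253,216). The dial is at (233,230), with its pointer up towards (230,208). The large stud is at (249,203), right of the pointer, the small one at (209,211), and the start button at (291,219). Next I measure these precisely.

```bash
cat > h.py <<'E'
import numpy as np, cv2
from scipy.spatial.transform import Rotation as R
def ray(m,px):
    K=np.array(m["camera_matrix"]);c=np.linalg.solve(K,np.array([px[0],px[1],1.]))
    v=np.array([c[0],-c[1],-1.]);return np.array(m["position"]),R.from_euler("xyz",m["orientation"],degrees=True).as_matrix()@v
def onplane(m,px,z):
    p,v=ray(m,px);return p+v*(z-p[2])/v[2]
def proj(m,P):
    q=R.from_euler("xyz",m["orientation"],degrees=True).as_matrix().T@(np.array(P)-m["position"])
    K=m["camera_matrix"];return np.array([K[0,0]*q[0]/-q[2]+K[0,2],K[1,1]*-q[1]/-q[2]+K[1,2]])
def blobs(mask,amin=8):
    n,l,s,c=cv2.connectedComponentsWithStats(mask.astype(np.uint8));return [(c[i].round(2),s[i]) for i in range(1,n) if s[i][4]>=amin]
E
python3 - <<'E'
from h import *
from plant import env
for n,(x0,y0,x1,y1) in (("top",(185,165,320,270)),("side",(200,200,350,325))):
    p=cv2.imread(f"pics/{n}0.png"); d=np.load(f"pics/{n}0.npy"); m=env.camera_model(n)
    hsv=cv2.cvtColor(p,cv2.COLOR_BGR2HSV); H,S,V=cv2.split(hsv)
    roi=np.zeros(H.shape,bool); roi[y0:y1,x0:x1]=1
    print(n,"brass")
    for c,s in blobs(roi&(H>8)&(H<32)&(S>120)&(V>110)): print(c,s,onplane(m,c,.074).round(4))
    print("dark")
    for c,s in blobs(roi&(V<70),30): print(c,s,onplane(m,c,.078).round(4), onplane(m,c,.058).round(4))
    cv2.imwrite(f"pics/{n}0z.png",cv2.resize(p[y0:y1,x0:x1],None,fx=5,fy=5,interpolation=cv2.INTER_CUBIC))
E
```

```text
top brass
[236.91 172.4 ] [227 165  24  17 297] [0.6512 0.1054 0.074 ]
[187.  194.6] [185 192   4   7  15] [0.6014 0.213  0.074 ]
[247.94 203.03] [244 199   9   9  68] [0.5835 0.0803 0.074 ]
[208.62 210.38] [207 209   4   4  13] [0.567  0.1651 0.074 ]
dark
[218.87 180.28] [215 175   9  10  61] [0.6326 0.1439 0.078 ] [0.6367 0.1469 0.058 ]
[233.49 230.71] [ 211  208   46   45 1564] [0.5228 0.11   0.078 ] [0.5245 0.1123 0.058 ]
[291.35 219.8 ] [281 209  22  21 192] [ 0.5468 -0.0139  0.078 ] [ 0.549  -0.0144  0.058 ]
side brass
[295.02 202.68] [286 200  17   8  87] [ 0.5328 -0.0497  0.074 ]
[259.87 243.14] [255 240  11   7  69] [0.5818 0.0913 0.074 ]
[264.63 274.  ] [263 272   5   5  19] [0.5652 0.1718 0.074 ]
dark
[282.02 216.  ] [272 200  25  29 334] [0.5526 0.0082 0.078 ] [ 0.555  -0.0258  0.058 ]
[295.57 259.25] [ 265  238   60   43 1989] [0.5218 0.136  0.078 ] [0.5228 0.1079 0.058 ]
[219.1 288.3] [212 283  14  11 112] [0.6243 0.2156 0.078 ] [0.63   0.1912 0.058 ]
[283.09 312.09] [ 228  300  111   25 1825] [0.5316 0.2562 0.078 ] [0.533  0.2337 0.058 ]
```

View pics/top0z.png

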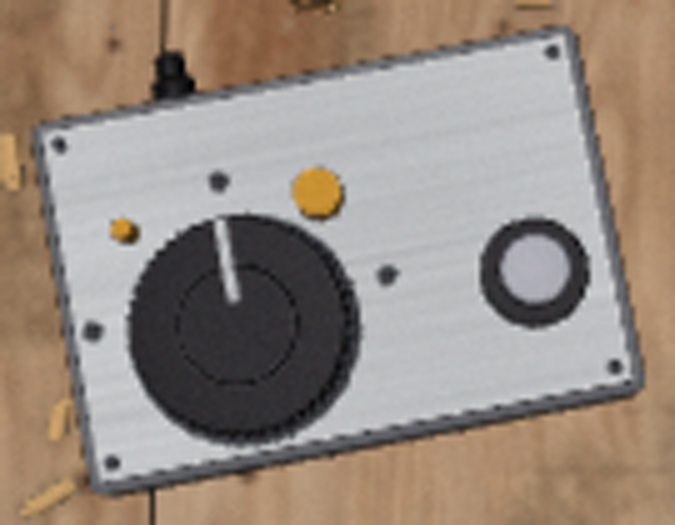

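View pics/side0z.png

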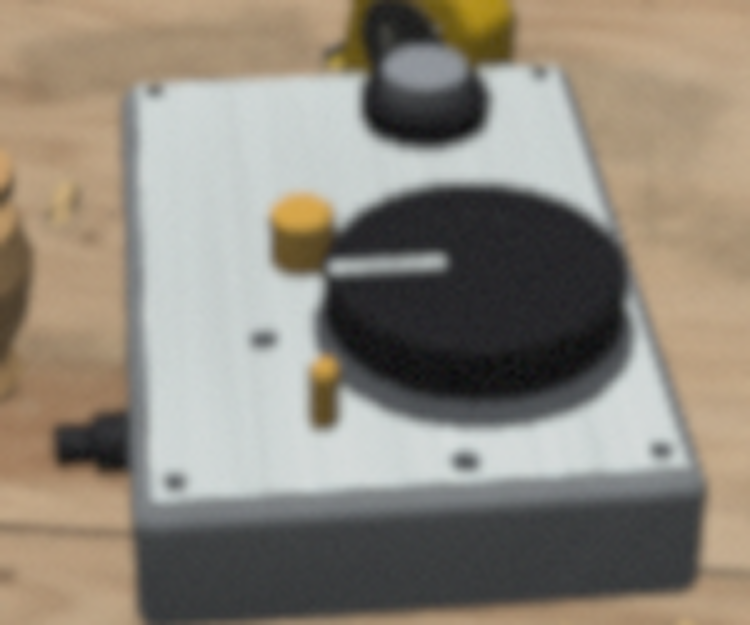

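```bash
python3 - <<'E'
from h import *
from plant import env
m=env.camera_model("top"); ms=env.camera_model("side")
L=onplane(m,(247.94,203.03),.074);S=onplane(m,(208.62,210.38),.074)
u=(L-S)[:2];print("dist",np.linalg.norm(u)); yaw=np.arctan2(u[0],-u[1]);print("yaw",np.degrees(yaw))
A=(L+S)[:2]/2-.0513*np.array([np.cos(yaw),np.sin(yaw)]);print("axis from studs",A)
print("groove ctr",onplane(m,(185+238.5/5-.5,165+323.5/5-.5),.078))
print("button from studs",A+.13*np.array([np.sin(yaw),-np.cos(yaw)]))
p=cv2.imread("pics/top0.png");hsv=cv2.cvtColor(p,cv2.COLOR_BGR2HSV);V=hsv[...,2]
print("cap",onplane(m,(185+535/5-.4,165+269/5-.4),.074))
print("side cap",onplane(ms,(200+425/5-.4,200+68/5-.4),.074))
# two-view stud triangulation
for a,b in (((247.94,203.03),(200+302/5-.4,200+212/5-.4)),((208.62,210.38),(200+324/5-.4,200+363/5-.4))):
    p1,v1=ray(m,a);p2,v2=ray(ms,b)
    t=np.linalg.lstsq(np.c_[v1,-v2],p2-p1,rcond=None)[0];print("tri",p1+v1*t[0],p2+v2*t[1])
# depth checks
for n,mm,px in (("top",m,(238,233)),("top",m,(291,219)),("top",m,(270,240))):
    d=np.load("pics/top0.npy");o,v=ray(mm,px);print((o+v*d[px[1],px[0]]).round(4))
# circle points on dial top left edge, dark/light threshold, plane .078
g=cv2.cvtColor(p,cv2.COLOR_BGR2GRAY).astype(float)
E
```

```text
dist 0.08641777308249662
yaw 10.963611644076636
axis from studs [0.52487941 0.11292467]
groove ctr [0.52601986 0.11283582 0.078     ]
button from studs [ 0.54960353 -0.01470259]
cap [ 0.5502708  -0.01453145  0.074     ]
side cap [ 0.54922881 -0.00890116  0.074     ]
tri [0.58416722 0.08064333 0.06930394] [0.58293157 0.08061334 0.06911562]
tri [0.56722628 0.1653668  0.07248197] [0.56628157 0.16535418 0.07235475]
[0.518  0.1003 0.0774]
[ 0.5494 -0.0133  0.07  ]
[0.5047 0.0323 0.0537]
```

```bash
cat >> h.py <<'E'
def rel(s,P):
    T=R.from_euler("xyz",s["eef_rot"],degrees=True).as_matrix()
    return (T.T@(np.array(P)-s["tool_pos"])*1000).round(1)
E
python3 - <<'E'
from h import *
from plant import env
s=env.observe();T=R.from_euler("xyz",s["eef_rot"],degrees=True).as_matrix();print(T.round(3))
A=np.array([.5253,.1129]);y=np.radians(11)
for ang in (200,160):
    P=A+.034*np.array([np.cos(y+np.radians(ang)),np.sin(y+np.radians(ang))]);print(ang,P)
P=A+.034*np.array([np.cos(y+np.radians(200)),np.sin(y+np.radians(200))])
print(rel(s,[*P,.23]))
# ring height from side depth
m=env.camera_model("side");d=np.load("pics/side0.npy")
for r in range(204,232,2):
    o,v=ray(m,(285,r));print(r,(o+v*d[r,285]).round(4))
E
```

```text
[[-0.001  0.36   0.933]
 [-0.001  0.933 -0.36 ]
 [-1.    -0.002 -0.   ]]
200 [0.49615631 0.09538871]
160 [0.4917186  0.11821877]
[   1.  -307.2  428.7]
204 [ 0.5542 -0.0911  0.0472]
206 [ 0.5541 -0.0905  0.0431]
208 [ 0.5541 -0.0914  0.038 ]
210 [ 0.5496 -0.0245  0.0717]
212 [ 0.5489 -0.0148  0.0731]
214 [ 0.5484 -0.0082  0.0728]
216 [ 0.548  -0.0016  0.0725]
218 [ 5.478e-01 -3.000e-04  6.920e-02]
220 [5.477e-01 1.000e-04 6.530e-02]
222 [0.5475 0.003  0.0629]
224 [0.5471 0.0076 0.0615]
226 [0.5469 0.0104 0.0591]
228 [0.5469 0.0091 0.0542]
230 [0.5467 0.0108 0.051 ]
```

```bash
python3 -m pendant '{"offset":[[0,-22,31],[0,-46,64],[0,-70,97],[0,-94,131],[0,-118,165],[0,-142,198],[0,-166,232],[0,-190,265],[0,-214,299],[0,-238,332],[0,-262,366],[0,-285,398]],"delta_rot":[[-0.07,0,0],[-0.15,0,0],[-0.23,0,0],[-0.31,0,0],[-0.39,0,0],[-0.47,0,0],[-0.55,0,0],[-0.63,0,0],[-0.71,0,0],[-0.79,0,0],[-0.86,0,0],[-0.908,0,0]]}' 1; python3 - <<'E'
from h import *
from plant import env
s=env.observe();T=R.from_euler("xyz",s["eef_rot"],degrees=True).as_matrix();print(s["clock"],s["tool_pos"],s["eef_rot"],s["ft_force"],s["gripper_width"]);print(T.round(3))
print(rel(s,[.4962,.0954,.1]))
E
```

```text
clock: 1.1
tool_pos: [0.4763, 0.1254, 0.2311]
eef_rot: [148.5, 90.0, 179.6]
ft_force: [0.5, 1.1, -0.9]
gripper_width: 0.0
1.1 [0.47627457 0.12537231 0.23114364] [148.47834791  89.98792162 179.58559059] [ 0.49539171  1.07975909 -0.8952857 ] 4.014860818505746e-05
[[-0.    -0.517  0.856]
 [ 0.     0.856  0.517]
 [-1.     0.    -0.   ]]
[131.1 -36.    1.6]
```

```bash
python3 -m pendant '{"offset":[[30,-12,1],[60,-26,1.5],[95,-36,1.5],[120,-36,1.5],[136,-36,1.5],[136,-36,1.5]],"delta_rot":[[0,0,0],[0,0,0],[0,0,0],[0,0,0],[0,0,0],[0,0,0]]}'; python3 - <<'E'
from h import *
from plant import env
for n in ("top","side"):
    p,d=env.camera(n); cv2.imwrite(f"pics/{n}1.png",p); 
    x,y=(150,150) if n=="top" else (190,180)
    cv2.imwrite(f"pics/{n}1z.png",cv2.resize(p[y:y+150,x:x+180],None,fx=4,fy=4,interpolation=cv2.INTER_CUBIC))
s=env.observe();print(rel(s,[.4962,.0954,.078]),s["tool_pos"])
E
```

```text
clock: 1.6
tool_pos: [0.4926, 0.0966, 0.0916]
eef_rot: [158.3, 89.5, -170.8]
ft_force: [-0.5, 0.0, -0.6]
gripper_width: 0.0002
[17.1 -2.2 -0.3] [0.49535246 0.09740128 0.0951395 ]
```

View pics/side1z.png

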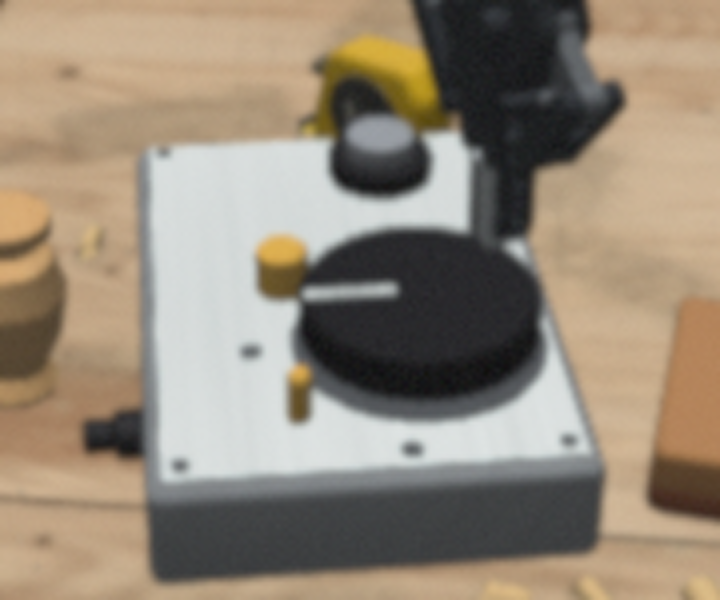

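View pics/top1.png

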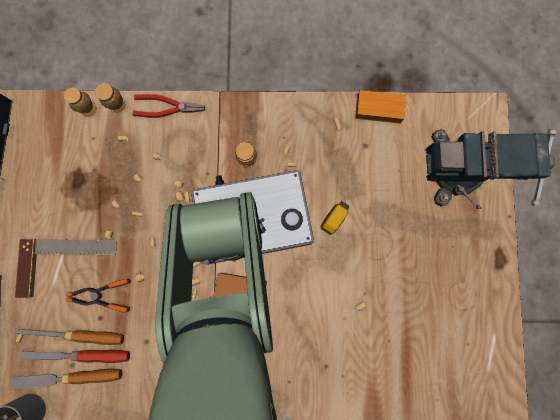

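Side view: shut fingertips at about zoom (500,240), i.e. pixel (315,240), just above the dial's rear right edge. The arm covers the dial in the top view. I check the projection.

```bash
python3 - <<'E'
from h import *
from plant import env
m=env.camera_model("side");s=env.observe()
for P in (s["tool_pos"],[.4962,.0954,.078],[.5253,.1129,.078]): print(proj(m,P).round(1), ((proj(m,P)-[190,180])*4).round())
print(s["tool_pos"],s["ft_force"])
E
```

```text
[314. 237.] [496. 228.]
[313.  245.4] [492. 261.]
[294.1 250.6] [416. 282.]
[0.49535246 0.09740128 0.0951395 ] [0.65156013 0.46017997 0.33179742]
```

```bash
python3 -m pendant '{"offset":[[8,-1,0],[14,-1,0],[17,-1,0],[18,-1,0],[18,-1,0],[18,-1,0]],"delta_rot":[[0,0,0],[0,0,0],[0,0,0],[0,0,0],[0,0,0],[0,0,0]]}'
```

```text
clock: 2.2
tool_pos: [0.496, 0.0966, 0.0779]
eef_rot: [-15.5, 90.0, 15.5]
ft_force: [-0.4, -0.3, 3.0]
gripper_width: 0.0
```

```bash
python3 -m pendant '{"offset":[[1,0,0],[1,0,0],[1,0,0]],"delta_rot":[[0,0,0],[0,0,0],[0,0,0]]}'
```

```text
clock: 2.45
tool_pos: [0.496, 0.0966, 0.0767]
eef_rot: [-11.3, 90.0, 19.7]
ft_force: [-1.9, -0.1, 4.3]
gripper_width: -0.0002
```

```bash
python3 -m pendant '{"offset":[[1,0,0],[2,0,0],[2.3,0,0],[2.3,0,0]],"delta_rot":[[0,0,0],[0,0,0],[0,0,0],[0,0,0]]}'; python3 - <<'E'
from h import *
from plant import env
s=env.observe();T=R.from_euler("xyz",s["eef_rot"],degrees=True).as_matrix();print(T.round(3),s["tool_pos"],s["ft_force"])
A=np.array([.5253,.1129]);p=s["tool_pos"]
d=p[:2]-A;print(np.hypot(*d),np.degrees(np.arctan2(d[1],d[0])))
for a in range(4,53,4):
    c,k=np.cos(np.radians(-a)),np.sin(np.radians(-a))
    q=A+np.array([[c,-k],[k,c]])@d
    print(a,(T.T@(np.array([*q,p[2]])-p)*1000).round(1),round(np.radians(a),3))
E
```

```text
clock: 2.78
tool_pos: [0.496, 0.0965, 0.0747]
eef_rot: [-21.0, 90.0, 10.0]
ft_force: [-1.8, -0.8, 7.9]
gripper_width: -0.0003
[[ 0.    -0.514  0.858]
 [ 0.     0.858  0.514]
 [-1.    -0.     0.   ]] [0.49603697 0.09653181 0.07465513] [-1.82166821 -0.75441014  7.85753311]
0.03352972909103136 -150.77965628937199
4 [-0.   2.3  0.2] 0.07
8 [-0.   4.7  0.5] 0.14
12 [-0.   6.9  0.9] 0.209
16 [-0.   9.2  1.6] 0.279
20 [-0.  11.4  2.4] 0.349
24 [-0.  13.5  3.3] 0.419
28 [-0.  15.6  4.4] 0.489
32 [-0.  17.6  5.6] 0.559
36 [-0.  19.5  7. ] 0.628
40 [ 0.  21.3  8.5] 0.698
44 [ 0.  23.  10.1] 0.768
48 [ 0.  24.6 11.8] 0.838
52 [ 0.  26.  13.7] 0.908
```

```bash
python3 -m pendant '{"offset":[[0.6,0,0],[0.6,2.3,0.2],[0.6,4.7,0.5],[0.6,6.9,0.9],[0.6,9.2,1.6],[0.6,11.4,2.4],[0.6,13.5,3.3],[0.6,15.6,4.4],[0.6,17.6,5.6],[0.6,19.5,7.0],[0.6,21.3,8.5],[0.6,21.3,8.5]],"delta_rot":[[0,0,0],[0.07,0,0],[0.14,0,0],[0.209,0,0],[0.279,0,0],[0.349,0,0],[0.419,0,0],[0.489,0,0],[0.559,0,0],[0.628,0,0],[0.698,0,0],[0.698,0,0]]}'; python3 - <<'E'
from h import *
from plant import env
p,d=env.camera("side"); cv2.imwrite(f"pics/side2.png",p)
cv2.imwrite(f"pics/side2z.png",cv2.resize(p[180:330,190:370],None,fx=4,fy=4,interpolation=cv2.INTER_CUBIC))
E
```

```text
clock: 3.78
tool_pos: [0.4922, 0.1195, 0.0742]
eef_rot: [66.6, 90.0, 57.5]
ft_force: [-4.0, -0.8, 8.6]
gripper_width: -0.0002
```

View pics/side2z.png

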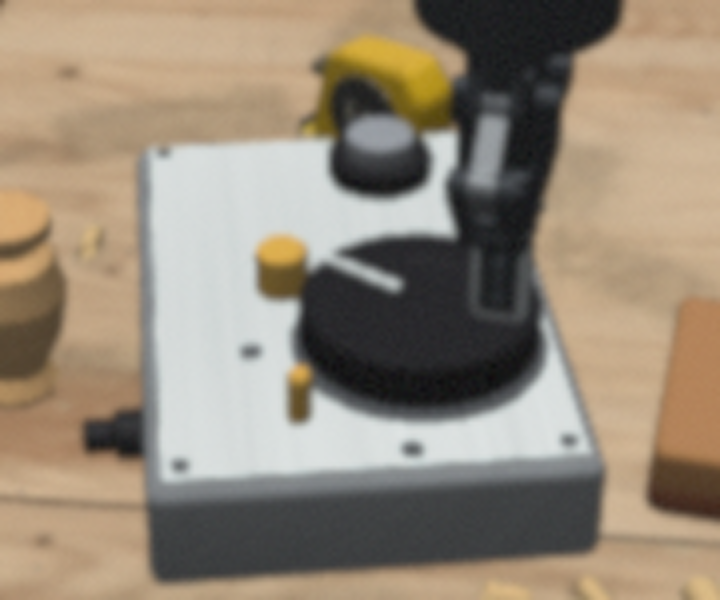

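The pointer line now runs from zoom (400,287) to (327,254), turned towards the large stud. I measure the angle.

```bash
python3 - <<'E'
from h import *
from plant import env
m=env.camera_model("side")
f=lambda z,h:onplane(m,(190+z[0]/4-.4,180+z[1]/4-.4),h)[:2]
def ang(a,b,h):
    v=f(b,h)-f(a,h);return np.degrees(np.arctan2(v[1],v[0])),np.linalg.norm(v)
print("before",ang((397,289),(304,294),.078)); print("now",ang((400,287),(327,254),.0742))
A=f((421,288),.078);print(A, f((281,245),.074))
E
```

```text
before (np.float64(10.889997265381302), np.float64(0.03633362908222794))
now (np.float64(-33.621383659972835), np.float64(0.037084655342478894))
[0.52399156 0.11561674] [0.58265068 0.08461029]
```

```bash
python3 -m pendant '{"offset":[[-2,0,0],[-5,0,0],[-12,0,0],[-25,0,0],[-40,0,0],[-40,0,0]],"delta_rot":[[0,0,0],[0,0,0],[0,0,0],[0,0,0],[0,0,0],[0,0,0]]}'; python3 - <<'E'
from h import *
from plant import env
p,d=env.camera("side"); cv2.imwrite(f"pics/side3.png",p)
cv2.imwrite(f"pics/side3z.png",cv2.resize(p[180:330,190:370],None,fx=4,fy=4,interpolation=cv2.INTER_CUBIC))
s=env.observe();T=R.from_euler("xyz",s["eef_rot"],degrees=True).as_matrix();print(T.round(3),s["tool_pos"],rel(s,[.550,-.0147,.09]))
E
```

```text
clock: 4.33
tool_pos: [0.4943, 0.1196, 0.1158]
eef_rot: [22.5, 89.7, 13.4]
ft_force: [0.6, -0.1, 1.4]
gripper_width: -0.0
[[ 0.004  0.157  0.988]
 [ 0.001  0.988 -0.157]
 [-1.     0.001  0.003]] [0.49347291 0.11945871 0.11453675] [  24.6 -123.6   76.8]
```

View pics/side3z.png

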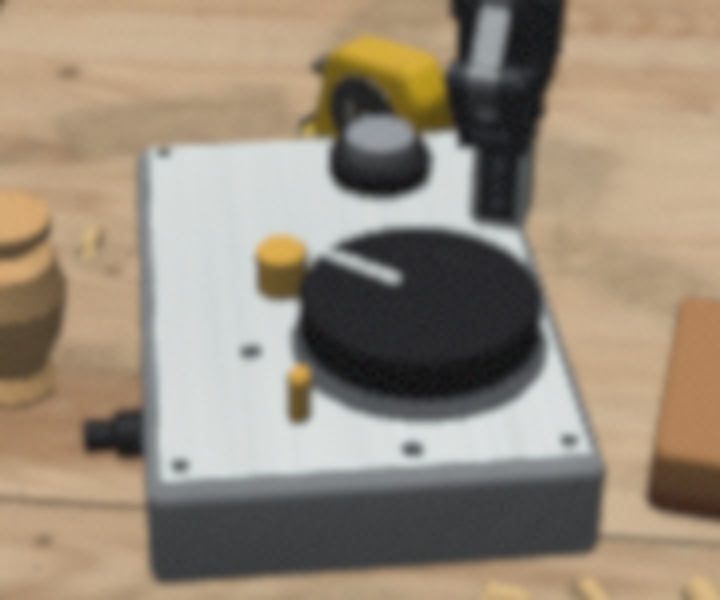

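The pointer stays, at zoom (400,279) to (325,249), aimed at the large stud. Next I move over the button and check in the top view.

```bash
python3 -m pendant '{"offset":[[0,-20,12],[0,-50,31],[0,-80,50],[0,-108,67],[0,-124,77],[0,-124,77],[0,-124,77]],"delta_rot":[[0,0,0],[0,0,0],[0,0,0],[0,0,0],[0,0,0],[0,0,0],[0,0,0]]}'; python3 - <<'E'
from h import *
from plant import env
out=[]
for n,(x,y) in (("top",(185,150)),("side",(190,180))):
    p,d=env.camera(n); cv2.imwrite(f"pics/{n}4.png",p)
    out.append(cv2.resize(p[y:y+150,x:x+130],None,fx=3,fy=3,interpolation=cv2.INTER_CUBIC))
cv2.imwrite("pics/c4.png",np.hstack(out))
s=env.observe();print(s["tool_pos"],rel(s,[.550,-.0147,.074]))
E
```

```text
clock: 4.97
tool_pos: [0.5484, -0.016, 0.1122]
eef_rot: [172.6, 89.9, 163.5]
ft_force: [-0.3, -0.7, -0.2]
gripper_width: -0.0001
[ 0.54797125 -0.01461204  0.11262442] [38.6  0.2  2.1]
```

View pics/c4.png

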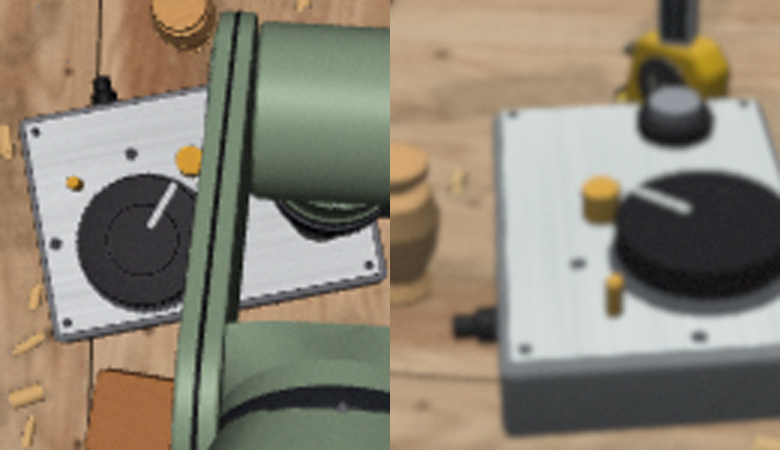

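Top view (crop): the pointer runs from (149,227) to (174,185), in line with the large stud at (191,160), so the dial is set. Now the button.

```bash
python3 -m pendant '{"offset":[[15,0,1],[30,0,2],[36,0,2],[39,0,2],[41,0,2],[42,0,2],[42,0,2]],"delta_rot":[[0,0,0],[0,0,0],[0,0,0],[0,0,0],[0,0,0],[0,0,0],[0,0,0]]}'
```

```text
clock: 5.65
tool_pos: [0.5508, -0.0152, 0.0719]
eef_rot: [58.7, 90.0, 49.7]
ft_force: [-1.7, 0.0, 3.0]
gripper_width: 0.0002
```

```bash
python3 -m pendant '{"offset":[[1,0,0],[2,0,0],[3,0,0],[3,0,0],[3,0,0]],"delta_rot":[[0,0,0],[0,0,0],[0,0,0],[0,0,0],[0,0,0]]}'
```

```text
clock: 6.07
tool_pos: [0.5512, -0.0155, 0.0687]
eef_rot: [35.5, 89.9, 26.5]
ft_force: [-1.2, 2.6, 4.4]
gripper_width: 0.0002
```

```bash
python3 -m pendant '{"offset":[[0.5,0,0],[1,0,0],[1,0,0],[1,0,0]],"delta_rot":[[0,0,0],[0,0,0],[0,0,0],[0,0,0]]}'
```

```text
clock: 6.4
tool_pos: [0.5512, -0.0155, 0.068]
eef_rot: [30.2, 89.9, 21.2]
ft_force: [-1.7, 3.2, 6.4]
gripper_width: -0.0002
```

```bash
python3 -m pendant '{"offset":[[0.5,0,0],[1,0,0],[1,0,0],[1,0,0]],"delta_rot":[[0,0,0],[0,0,0],[0,0,0],[0,0,0]]}'
```

```text
clock: 6.73
tool_pos: [0.5513, -0.0155, 0.0679]
eef_rot: [23.7, 89.9, 14.6]
ft_force: [-4.0, 3.5, 13.5]
gripper_width: 0.0003
```

The button is bottomed: it is rigid at 13.5 N with z = 0.068, the expected 6 mm in. Next I lift well clear and back away.

```bash
python3 -m pendant '{"offset":[[-2,0,0],[-6,0,0],[-14,0,0],[-35,0,0],[-65,0,0],[-100,0,0],[-130,0,0],[-140,0,-40],[-140,0,-80],[-140,0,-120],[-140,0,-150],[-140,0,-150]],"delta_rot":[[0,0,0],[0,0,0],[0,0,0],[0,0,0],[0,0,0],[0,0,0],[0,0,0],[0,0,0],[0,0,0],[0,0,0],[0,0,0],[0,0,0]]}'; python3 - <<'E'
from h import *
from plant import env
out=[]
for n,(x,y) in (("top",(185,140)),("side",(180,180))):
    p,d=env.camera(n); cv2.imwrite(f"pics/{n}5.png",p)
    out.append(cv2.resize(p[y:y+150,x:x+130],None,fx=3,fy=3,interpolation=cv2.INTER_CUBIC))
cv2.imwrite("pics/c5.png",np.hstack(out))
s=env.observe();print(s["tool_pos"],s["ft_force"],s["dq"].round(2))
E
```

```text
clock: 7.73
tool_pos: [0.3964, 0.0079, 0.206]
eef_rot: [-163.5, 89.7, -172.5]
ft_force: [-0.1, 0.5, -0.9]
gripper_width: 0.0002
[0.40243026 0.00757617 0.20689244] [-0.13691747 -0.0894562  -0.45457349] [-0.35  2.22 -2.88  0.09 -0.51 -0.  ]
```

View pics/c5.png

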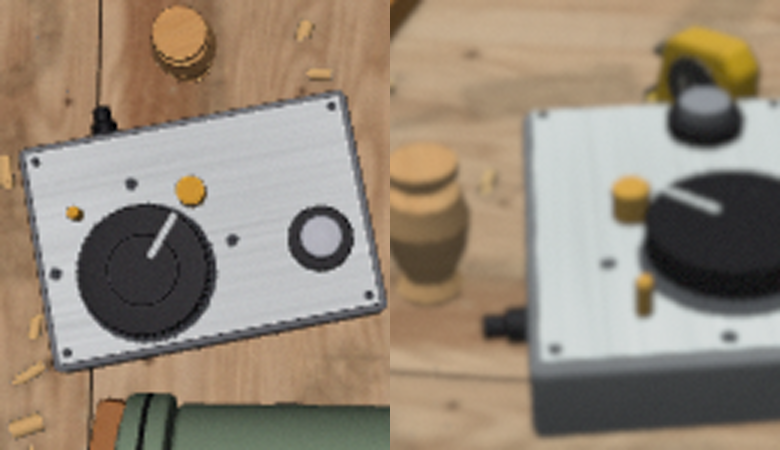

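View pics/top5.png

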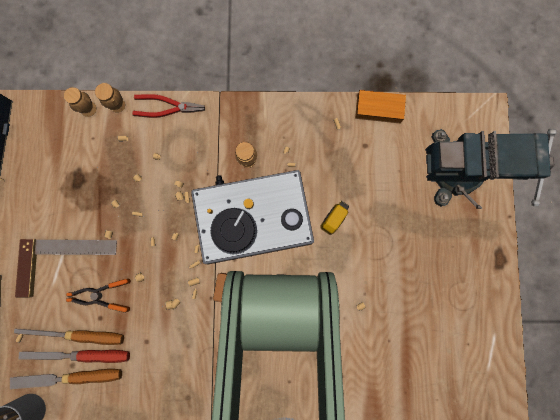

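The pointer is on the large stud, from (234,225) to (243,211). The button at (292,219) looks out, and the foot and tape look unmoved. One numeric check follows, and I hand in if it agrees.

```bash
python3 - <<'E'
from h import *
from plant import env
m=env.camera_model("top")
p=cv2.imread("pics/top5.png");g=cv2.cvtColor(p,cv2.COLOR_BGR2GRAY)
roi=np.zeros(g.shape,np.uint8);cv2.circle(roi,(233,229),20,1,-1)
ys,xs=np.nonzero((g>95)&(roi>0));P=np.array([onplane(m,(x,y),.078)[:2] for x,y in zip(xs,ys)])
d=np.linalg.svd(P-P.mean(0))[2][0];d*=np.sign(d[0])
print("pointer box angle",np.degrees(np.arctan2(d[1],d[0]))-11,len(P),"aim-line miss mm",1000*np.cross(d,np.array([.5835,.0803])-P.mean(0)))
a=cv2.imread("pics/side0.png").astype(int);b=cv2.imread("pics/side5.png").astype(int)
D=abs(a-b).max(2)>45
print("side diffs",[(c,s[4]) for c,s in blobs(D,6)])
a=cv2.imread("pics/top0.png").astype(int);D=abs(a-p.astype(int)).max(2)>45
print("top diffs",[(c,s) for c,s in blobs(D,6)])
E
```

```text
pointer box angle -39.75818084560447 48 aim-line miss mm -0.9115608322260854
side diffs [(array([3.8008e+02, 3.8000e-01]), np.int32(13)), (array([388.53,  16.03]), np.int32(94)), (array([392.96,  28.33]), np.int32(517)), (array([386. ,  80.9]), np.int32(2543)), (array([556.  , 204.32]), np.int32(271)), (array([280.17, 245.81]), np.int32(81)), (array([276.25, 252.59]), np.int32(97))]
top diffs [(array([229.87, 216.87]), array([228, 209,   5,  17,  47], dtype=int32)), (array([238.66, 217.96]), array([234, 211,  10,  15,  50], dtype=int32)), (array([283.69, 330.61]), array([ 212,  271,  133,  149, 8818], dtype=int32)), (array([290.43, 311.97]), array([281, 305,  19,  15, 157], dtype=int32)), (array([268.78, 312.  ]), array([268, 309,   2,   7,   9], dtype=int32)), (array([312.89, 312.33]), array([312, 310,   3,   6,   9], dtype=int32)), (array([217.  , 363.44]), array([216, 360,   3,   7,   9], dtype=int32)), (array([326.5, 366. ]), array([326, 365,   2,   3,   6], dtype=int32)), (array([215.22, 381.44]), array([215, 379,   2,   7,   9], dtype=int32)), (array([213.67, 398.75]), array([213, 394,   2,  10,  12], dtype=int32))]<stdin>:8: DeprecationWarning: Arrays of 2-dimensional vectors are deprecated. Use arrays of 3-dimensional vectors instead. (deprecated in NumPy 2.0)
```

Only the pointer and the arm differ from the first pictures. The dial reads -39.8°, against the -40° wanted.

```bash
python3 -c "
from plant import env
print(env.finish_job())"
```

```text
the job is handed in; nothing more can be done
None
```

The dial is set to the large brass stud, start was pressed fully in after that, and the job is handed in (about 8 s on the clock).

- **Dial:** I pressed the shut fingertips on the dial's top with about 8–9 N, 34 mm off its axis. I drew it 40° clockwise and lifted off. The last top picture puts the pointer at -39.8° in the box's frame, against -40° wanted. Its line passes within 1 mm of the stud's centre.
- **Start button:** I pressed it to a rigid stop at z = 0.068 m, the expected 6 mm of travel, with 13.5 N at the end, then lifted clear. In the pictures afterwards the button looks the same as at the start, so it is back out.
- **Surroundings:** Comparing the first and last pictures, only the pointer and the arm had changed. The arm hid part of the sanding block in the last top view, but the side view showed no change there. The robot was touching nothing when I handed in.
- **Disagreements:** The side camera read points up to about 5 mm off from the top camera, so I used the top camera for positions. A rough side-view reading of the pointer while it was still pressed gave about 44° of turn, which the later top view corrected to 39.8°.

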